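Find the concealed catch in the keepsake box and spring its drawer

TASK

Show off the keepsake box's secret: one of the five identical light tiles in its top panel is a flush push button. Feel for it with gentle fingertip presses, and press it down so that the hidden drawer in the front springs fully open; then leave the tile up again and the drawer open. Only touch and press: do not pick up, shift or tip the tin, the match box or the egg cup beside it, and do not lean hard on anything.

Things in the scene. Friction and masses are not known exactly. Their poses are not given: they have to be found in the camera images.
- keepsake_box: Dark wooden box, 150 mm deep (its x) x 290 mm wide (its y) x 70 mm high, heavy, on non-slip feet: it never shifts. Origin: centre of its underside, on the table; z up; its front, with the hidden drawer, is its -x side. In its flat top (z = 70 mm) lies a row of five identical light tiles along y, 46 x 46 mm, flush with the top. Four are glued in; one is the catch.
- tile_row (a point): Centre of the middle tile's face; axes as the box's. Tile centres lie at y = -104, -52, 0, +52, +104 mm from it, in 48 x 48 mm openings divided by 4 mm dark bars. Which tile is the catch changes every time and cannot be seen: it gives under a fingertip, the glued ones do not give at all. Shut fingers that press at a tile's centre fit inside its opening.
- catch (a joint): How far the catch tile is pressed down, in m: 0 = flush, at rest; 0.007 = fully down on its stop. Its spring starts to give at about 1.5 N and takes about 4 N fully down (up to 5 N while it holds the drawer); it comes back up by itself. It frees the drawer at about 0.0045.
- drawer (a joint): How far the hidden drawer is out of the box's front (towards the box's -x), in m: 0 = shut, its dark front flush with the box, no handle; 0.060 = fully open. Once freed, its damped spring drives it fully open in about a second and it stays there.
- balm_tin: Loose round pink and white tin, 67 mm across, 29 mm high, on the box's +y side. Origin: centre of its underside.
- match_box: Loose pale match box, 50 x 64 x 15 mm, on the box's -y side. Origin: centre of its underside.
- egg_cup: Loose turned wooden egg cup, 50 mm across, 53 mm high, behind the box (+x side). Origin: centre of its underside.
There are look-alikes about, which are no part of the job. Leave any purple or red look-alike of the egg_cup alone. What is shaped like the balm_tin but purple is not meant.

How it is judged:
By the outcome, as a careful person would: the job done as asked, in the order asked, and still so for the second after the job is handed in, with the robot touching nothing.
It also fails if it takes over 48 s, if anything falls off the work surface, if the arm or the gripper's body presses on something with over 40 N, if the wrist force passes 120 N, or if a joint passes its speed limit or range.

ROBOT

A 6-joint arm with a two-finger parallel gripper is mounted at the origin on a cart in front of the work surface, level with it; the furniture and walls round the work are solid. World frame = base frame: x ahead of the robot, y to its left, z up, the work surface at z = 0. Lengths are in m, angles in rad, forces in N, time in s.
With the tool pointing down it reaches from about 0.375 to 0.975 m from the base axis. Payload 3.8 kg.
Tool frame: the origin (TCP) lies at the very end of the fingers, on their centre line; the grasp point (between the pads) lies 19 mm behind it; z points along the fingers, y is the direction in which the jaws open and shut (so a half turn about z gives the same grasp; the last joint's range is limited). The gripper opens to 85 mm and grips with 20 to 120 N. Pads are 22 mm wide; open, the fingers measure 114 mm over their backs; the gripper's body (76 mm by 85 mm) begins 54 mm behind the grasp point. The pads swing forward as they close: fully open they stand 13 mm farther back than shut.
Start: joints at [-1.191, 0.264, 1.604, -0, 1.274, -0.037], TCP at [0.273, -0.617, 0.231] pointing down, gripper open.
Joint ranges: [-2.63, 2.63], [-0.94, 2.18], [0.31, 2.57], [-1.31, 4.45], [0, 2.66], [-2.55, 2.55]. Speed limits (rad/s): [2.57, 2.57, 3.14, 3.14, 3.14, 3.14].

INTERFACE

Orientations are given as a rotation vector (axis times angle).
In Python, from workcell import read_state, read_camera, camera_info, finish_job gives the robot as it stands. The module is installed in compiled form; this text tells all that it offers.
- The arm moves only by the tool play_rows, never from a script. Its argument "motion" is a list of rows, each a list of 5 numbers: the shift along the tool's x, y, z in units of 1000 mm (1.0 is 1000 mm), then the turn about the tool's z in units of 2 pi rad (1.0 is 2 pi rad), then the finger opening in mm, from 0 to 85.4. A call has 1 to 5 rows; each row shifts and turns the commanded pose from where the row before left it, along the tool's axes as they then stand; what a row does not reach is not made up. A row lasts 1/8 s, in which the tool goes at most 62.5 mm and 10.7 degrees, less where a joint would pass 70% of its speed; a pose out of reach is approached as far as the arm can. A call with a number of a shift or a turn outside -1 to 1 is refused whole. A call with a gripper value outside its range is refused whole. The fingers move at their own pace and stop on an object; "squeeze" is the grip in N (left out, the last holds). Time passes only in rows, so rows that do not move let the fingers close. It gives the time, the measured TCP pose, the force and the opening at its end, in the units of the state.
- read_state(): the state, without advancing time (a new reading comes with each control period).
- read_camera(name): name is "scene" or "top"; returns the picture (420x560x3 uint8, red, green, blue); there is no depth.
- camera_info(name): a dict with "intrinsics" (3x3 intrinsics, pixels), "dist_coeffs" ([k1, k2, p1, p2, k3] as OpenCV has them; the pictures are not rectified), "pose" (4x4, takes a point from camera to world coordinates). Camera axes: x right, y down, z forward; pixel columns grow to the right and rows downward; lengths in m; the calibration is good to about 2 mm. A picture is of the moment at which its call begins. camera_info takes no time and is no camera call.
- finish_job(): hands the job in, once; it reports no verdict.
The state is a dict: "time": time; "q": joint angles; "joint_vel": joint speeds; "joint_torque": joint torques, N m; "tool_pos": TCP position; "tcp_rot": TCP orientation; "wrist_force": force on the tool from outside, world axes, zero at the start; "torque": the same for the moment, N m; "width": opening from 0.0 (shut) to 1.0 (fully open).
Only numpy, scipy, OpenCV 4.12 (cv2) and the standard library are available. Lean on these libraries where they do the work, as an engineer would, in place of code of your own. Each camera call takes 0.05 s, during which the arm holds its last target. There are 200 camera calls.

## Working session

There is one attempt and no reset: what is moved stays moved. The work goes in short steps, Python scripts to look and compute and a tool call to move; the robot and the scene stay as the last step left them, time stands still between calls to the robot, and variables do not carry over. Pictures are saved under pics/ and viewed, about 8 in all and at most 12, crops included, and the job is handed in when it is done.

Besides the shell and the picture viewer there is one more tool, called after ">>>" as name([rows], argument=value, ...), one row to a line, values as JSON. play_rows: Moves the arm, as the interface text tells. Shifts and turns lie within -1 to 1; 1 stands for 1000 mm of shift or 2 pi rad of turn. Its arguments: {"type":"object","properties":{"motion":{"type":"array","items":{"type":"array","items":{"type":"number"}}},"squeeze":{"type":"number"}},"required":["motion"]}

```bash
mkdir -p pics; python3 - <<'E'
from workcell import *
import cv2,numpy as np
for n in("scene","top"):
    cv2.imwrite(f"pics/{n}0.png",read_camera(n)[:,:,::-1]); i=camera_info(n); print(n,np.round(i["intrinsics"],1).tolist(),i["dist_coeffs"],np.round(i["pose"],4).tolist())
s=read_state();print(s)
E
```

```text
scene [[454.1, 0.0, 283.7], [0.0, 454.1, 212.1], [0.0, 0.0, 1.0]] [-0.04279056  0.          0.          0.          0.        ] [[-0.8819, -0.2887, 0.3728, 0.211], [-0.471, 0.5026, -0.725, 0.7278], [0.0219, -0.8149, -0.5792, 0.6196], [0.0, 0.0, 0.0, 1.0]]
top [[448.3, 0.0, 281.3], [0.0, 448.3, 208.4], [0.0, 0.0, 1.0]] [-0.12017408  0.          0.          0.          0.        ] [[-0.0092, -0.9846, 0.1748, 0.4035], [-0.9998, 0.0124, 0.0171, 0.0209], [-0.019, -0.1746, -0.9845, 0.9582], [0.0, 0.0, 0.0, 1.0]]
{'time': 0.1, 'q': array([-1.19088747e+00,  2.64688009e-01,  1.60523947e+00, -1.39465305e-05,
        1.27373731e+00, -3.68580003e-02]), 'joint_vel': array([ 0.00025068, -0.00283485, -0.00234732,  0.00045669,  0.00130861,
       -0.00044379]), 'joint_torque': array([ 2.42821498e-04, -5.16708040e+01, -3.68590915e+01, -5.86900478e-05,
        6.32189636e-03,  1.02389512e-05]), 'tool_pos': array([ 0.27301432, -0.61658716,  0.23007858]), 'tcp_rot': array([-3.07163270e+00, -6.49512565e-01,  5.75824040e-04]), 'wrist_force': array([-0.98858733,  0.30403765, -0.03004166]), 'torque': array([-0.02015757, -0.02103232, -0.04436279]), 'width': 1.0013510268901629}
```

View pics/top0.png

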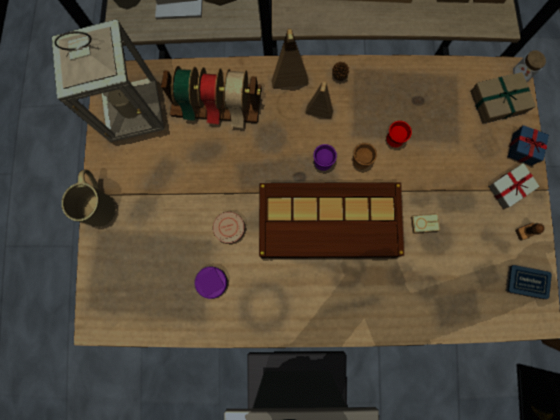

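View pics/scene0.png

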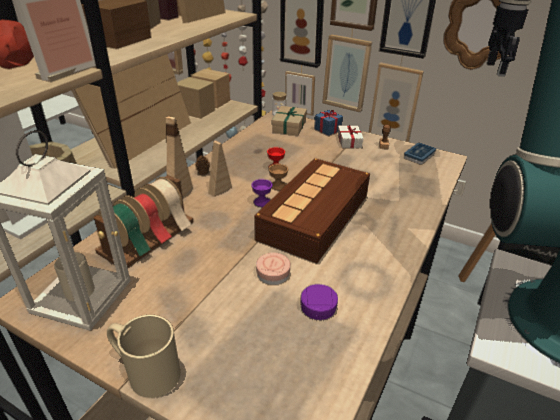

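Top view: the box spans columns 260–403 and rows 183–258, with the tiles along row 209 at columns ≈280, 305, 331, 356 and 382. The tin is at (228,227), the match box at (425,223) and the egg cup at (364,155).

```bash
cat >h.py <<'E'
from workcell import *
import cv2,numpy as np
from scipy.spatial.transform import Rotation as R
def cast(n,uv,z):
    i=camera_info(n);P=np.array(i["pose"])
    p=cv2.undistortPoints(np.array(uv,float).reshape(-1,1,2),i["intrinsics"],np.array(i["dist_coeffs"]))[:,0]
    d=np.c_[p,np.ones(len(p))]@P[:3,:3].T
    return P[:3,3]+d*((z-P[2,3])/d[:,2])[:,None]
def tool(p):
    s=read_state();r=R.from_rotvec(s["tcp_rot"])
    return r.inv().apply(np.array(p)-s["tool_pos"])
E
python3 - <<'E'
from h import *
for n,roi in(("top",(195,223,262,402)),("scene",(160,225,270,342))):
    im=cv2.imread(f"pics/{n}0.png");h=cv2.cvtColor(im,cv2.COLOR_BGR2HSV)
    m=((h[...,2]>120)).astype(np.uint8);k=np.zeros_like(m);a,b,c,d=roi;k[a:b,c:d]=1;m*=k
    N,_,st,ce=cv2.connectedComponentsWithStats(m)
    g=[i for i in range(1,N) if st[i,4]>80]
    for i in g: print(n,st[i].tolist(),ce[i].round(1),cast(n,[ce[i]],.07).round(4))
s=read_state();print(R.from_rotvec(s["tcp_rot"]).as_matrix().round(3))
E
```

```text
top [269, 198, 22, 22, 452] [279.2 208.8] [[0.5605 0.0405 0.07  ]]
top [294, 198, 22, 22, 483] [304.5 208.5] [[ 0.5605 -0.0104  0.07  ]]
top [320, 198, 22, 22, 479] [330.4 208.6] [[ 0.5596 -0.0625  0.07  ]]
top [346, 198, 22, 22, 473] [356.3 208.6] [[ 0.5589 -0.1147  0.07  ]]
top [372, 198, 22, 22, 471] [382.3 208.6] [[ 0.5583 -0.1673  0.07  ]]
scene [270, 160, 43, 24, 481] [290.3 168.3] [[ 0.637  -0.1295  0.07  ]]
scene [272, 163, 68, 60, 1292] [305.3 192.9] [[ 0.5575 -0.049   0.07  ]]
[[ 0.914  0.405 -0.001]
 [ 0.405 -0.914  0.002]
 [ 0.    -0.002 -1.   ]]
```

>>> play_rows([
  [0.044, -0.0295, 0, 0, 0],
  [0.044, -0.0295, 0, 0, 0],
  [0.044, -0.0295, 0, 0, 0],
  [0.044, -0.0295, 0, 0, 0],
  [0.044, -0.0295, 0, 0, 0],
], squeeze=20)

```text
time: 0.72
tool_pos: [0.4152, -0.3915, 0.2308]
tcp_rot: [-3.073, -0.649, 0.0]
wrist_force: [0.4, 0.3, -0.3]
width: 0.002
```

>>> play_rows([
  [0.044, -0.0295, 0, 0, 0],
  [0.044, -0.0295, 0, 0, 0],
  [0.044, -0.0295, 0, 0, 0],
  [0.044, -0.0295, 0, 0, 0],
  [0.044, -0.0295, 0, 0, 0],
])

```text
time: 1.35
tool_pos: [0.5566, -0.1676, 0.2308]
tcp_rot: [-3.073, -0.65, 0.001]
wrist_force: [-0.2, -0.3, 0.4]
width: -0.006
```

>>> play_rows([
  [0, 0, 0, 0.022, 0],
  [0, 0, 0, 0.022, 0],
  [0, 0, 0, 0.022, 0],
  [0, 0, 0, 0, 0],
  [0, 0, 0, 0, 0],
])

```text
time: 1.98
tool_pos: [0.5559, -0.1693, 0.231]
tcp_rot: [-3.141, -0.007, 0.001]
wrist_force: [0.1, 0.4, -0.0]
width: -0.001
```

```bash
python3 - <<'E'
from h import *
print(tool([.5583,-.1673,.09]).round(4)); s=read_state(); print(s["time"],s["tool_pos"],s["wrist_force"],s["width"],R.from_rotvec(s["tcp_rot"]).as_matrix().round(3))
E
```

```text
[ 0.0024 -0.002   0.141 ]
1.975 [ 0.55594756 -0.16929814  0.23096791] [ 0.0868515   0.44666693 -0.02669266] -0.0005721177131184334 [[ 1.     0.004 -0.001]
 [ 0.004 -1.     0.   ]
 [-0.001 -0.    -1.   ]]
```

>>> play_rows([
  [0.0024, -0.002, 0.05, 0, 0],
  [0, 0, 0.05, 0, 0],
  [0, 0, 0.04, 0, 0],
  [0, 0, 0.005, 0, 0],
  [0, 0, 0.004, 0, 0],
])

```text
time: 2.6
tool_pos: [0.5595, -0.1677, 0.0833]
tcp_rot: [3.141, 0.004, 0.002]
wrist_force: [0.0, 0.5, 0.1]
width: -0.001
```

>>> play_rows([
  [0, 0, 0, 0, 0],
  [0, 0, 0.004, 0, 0],
  [0, 0, 0.002, 0, 0],
  [0, 0, 0, 0, 0],
])

```text
time: 3.1
tool_pos: [0.5586, -0.1673, 0.0764]
tcp_rot: [3.142, 0.003, 0.0]
wrist_force: [-1.1, -0.3, 0.4]
width: 0.002
```

```bash
python3 - <<'E'
from h import *
cv2.imwrite("pics/top1.png",cv2.resize(read_camera("top")[150:270,240:420,::-1],None,fx=4,fy=4))
E
```

```text
(no output)
```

View pics/top1.png

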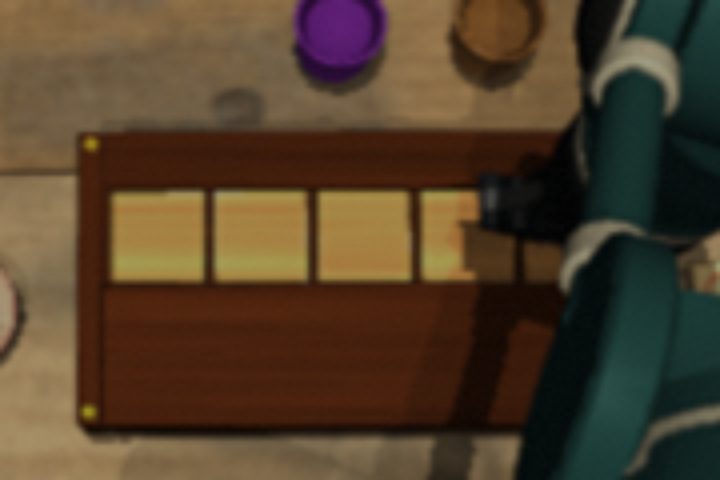

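The crop shows the gripper over the -y end tile, with the tip hidden by the arm. The other tiles are untouched and level. I'll feel downwards in small steps.

>>> play_rows([
  [0, 0, 0.002, 0, 0],
  [0, 0, 0.002, 0, 0],
  [0, 0, 0, 0, 0],
])

```text
time: 3.52
tool_pos: [0.5583, -0.1672, 0.0719]
tcp_rot: [-3.141, -0.003, 0.001]
wrist_force: [0.8, -0.4, -0.3]
width: -0.001
```

>>> play_rows([
  [0, 0, 0.001, 0, 0],
  [0, 0, 0, 0, 0],
])

```text
time: 3.78
tool_pos: [0.5585, -0.1673, 0.0711]
tcp_rot: [-3.142, -0.003, 0.0]
wrist_force: [-0.4, -1.1, 0.1]
width: 0.002
```

>>> play_rows([
  [0, 0, 0.001, 0, 0],
  [0, 0, 0, 0, 0],
])

```text
time: 4.03
tool_pos: [0.5585, -0.1673, 0.0702]
tcp_rot: [-3.142, -0.003, 0.0]
wrist_force: [0.2, -0.4, 0.0]
width: 0.004
```

>>> play_rows([
  [0, 0, 0.001, 0, 0],
  [0, 0, 0, 0, 0],
])

```text
time: 4.28
tool_pos: [0.5586, -0.1673, 0.0701]
tcp_rot: [3.142, 0.003, -0.0]
wrist_force: [-2.6, 0.9, 5.5]
width: 0.004
```

>>> play_rows([
  [0, 0, 0.0005, 0, 0],
  [0, 0, 0, 0, 0],
])

```text
time: 4.53
tool_pos: [0.5586, -0.1673, 0.07]
tcp_rot: [3.142, 0.003, -0.0]
wrist_force: [-3.5, 0.1, 8.3]
width: -0.004
```

Tile 1 (-y end) is glued: it took 8 N at z = 70.0 mm without giving. Next tile.

>>> play_rows([
  [0, 0, -0.01, 0, 0],
  [0.0007, -0.026, 0, 0, 0],
  [0, -0.0265, 0, 0, 0],
  [0, 0, 0, 0, 0],
  [0, 0, 0.006, 0, 0],
])

```text
time: 5.15
tool_pos: [0.56, -0.1153, 0.0734]
tcp_rot: [3.141, 0.004, 0.003]
wrist_force: [0.3, -1.0, -0.2]
width: -0.002
```

>>> play_rows([
  [0, 0, 0.0015, 0, 0],
  [0, 0, 0.001, 0, 0],
  [0, 0, 0.001, 0, 0],
  [0, 0, 0, 0, 0],
])

```text
time: 5.65
tool_pos: [0.5589, -0.1154, 0.0701]
tcp_rot: [3.141, 0.003, -0.001]
wrist_force: [-2.3, -0.4, 5.6]
width: -0.004
```

Tile 2 is glued as well. Next.

>>> play_rows([
  [0, 0, -0.01, 0, 0],
  [0.0007, -0.026, 0, 0, 0],
  [0, -0.0265, 0, 0, 0],
  [0, 0, 0, 0, 0],
  [0, 0, 0.006, 0, 0],
])

```text
time: 6.28
tool_pos: [0.5607, -0.0628, 0.074]
tcp_rot: [3.141, 0.004, 0.003]
wrist_force: [0.2, -0.5, -0.8]
width: 0.007
```

>>> play_rows([
  [0, 0, 0.002, 0, 0],
  [0, 0, 0.001, 0, 0],
  [0, 0, 0.001, 0, 0],
  [0, 0, 0, 0, 0],
])

```text
time: 6.78
tool_pos: [0.5598, -0.0627, 0.0693]
tcp_rot: [3.141, 0.003, 0.0]
wrist_force: [-0.5, -0.1, 0.2]
width: -0.002
```

>>> play_rows([
  [0, 0, 0.001, 0, 0],
  [0, 0, 0, 0, 0],
])

```text
time: 7.02
tool_pos: [0.56, -0.0625, 0.0685]
tcp_rot: [3.141, 0.003, 0.001]
wrist_force: [-1.2, -1.7, 2.9]
width: -0.001
```

>>> play_rows([
  [0, 0, 0.001, 0, 0],
  [0, 0, 0, 0, 0],
])

```text
time: 7.28
tool_pos: [0.56, -0.0625, 0.0674]
tcp_rot: [3.141, 0.003, 0.001]
wrist_force: [-1.2, -1.4, 2.6]
width: -0.008
```

Tile 3 (the middle one) gives at 2.6 N, so it is the catch. I'll press on gently.

>>> play_rows([
  [0, 0, 0.001, 0, 0],
  [0, 0, 0.001, 0, 0],
  [0, 0, 0, 0, 0],
])

```text
time: 7.65
tool_pos: [0.56, -0.0624, 0.0652]
tcp_rot: [3.141, 0.003, 0.001]
wrist_force: [-0.3, -2.0, 2.7]
width: 0.0
```

>>> play_rows([
  [0, 0, 0.001, 0, 0],
  [0, 0, 0.0005, 0, 0],
  [0, 0, 0, 0, 0],
])

```text
time: 8.02
tool_pos: [0.56, -0.0624, 0.0639]
tcp_rot: [3.142, 0.003, 0.001]
wrist_force: [-0.1, -2.7, 3.8]
width: 0.001
```

```bash
python3 - <<'E'
from h import *
s=read_state(); print(s["tool_pos"],s["wrist_force"])
a=cv2.imread("pics/scene0.png")[130:290,220:410];b=read_camera("scene")[130:290,220:410,::-1]
cv2.imwrite("pics/s1.png",cv2.resize(np.hstack([a,b]),None,fx=2,fy=2))
E
```

```text
[ 0.55998696 -0.06238354  0.06388111] [-0.08076753 -2.65976962  3.765371  ]
```

View pics/s1.png

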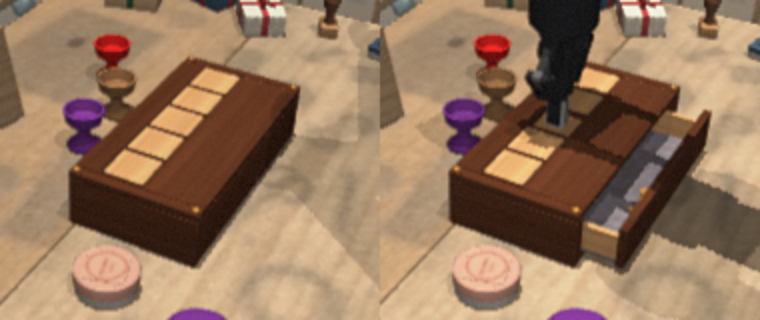

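The right half shows the drawer well out of the front (its front edge runs from about (620,260) to (705,115)), and the cups and tin are unmoved. I'll lift clear, wait, and check.

>>> play_rows([
  [0, 0, -0.005, 0, 0],
  [0, 0, -0.01, 0, 0],
  [0, 0, -0.04, 0, 0],
  [0, 0, -0.05, 0, 0],
  [0, 0, -0.05, 0, 0],
])

```text
time: 8.7
tool_pos: [0.5588, -0.0617, 0.22]
tcp_rot: [-3.141, -0.003, 0.003]
wrist_force: [1.2, 0.1, 0.3]
width: -0.0
```

>>> play_rows([
  [0, 0.05, 0, 0, 0],
  [0, 0.05, 0, 0, 0],
  [0, 0.05, 0, 0, 0],
  [0, 0.05, 0, 0, 0],
  [0, 0.05, 0, 0, 0],
])

```text
time: 9.32
tool_pos: [0.5598, -0.3131, 0.2189]
tcp_rot: [-3.14, -0.003, 0.001]
wrist_force: [0.8, 0.2, -0.2]
width: -0.001
```

>>> play_rows([
  [0, 0.05, 0, 0, 0],
  [0, 0.05, 0, 0, 0],
  [0, 0, 0, 0, 0],
  [0, 0, 0, 0, 0],
  [0, 0, 0, 0, 0],
])

```text
time: 9.95
tool_pos: [0.5606, -0.4108, 0.2188]
tcp_rot: [-3.141, -0.005, 0.001]
wrist_force: [-0.8, 0.5, 0.1]
width: 0.001
```

```bash
python3 - <<'E'
from h import *
b=read_camera("scene")[130:290,220:410,::-1];t=read_camera("top")[...,::-1]
cv2.imwrite("pics/s2.png",cv2.resize(b,None,fx=4,fy=4)); cv2.imwrite("pics/t2.png",cv2.resize(t[140:300,190:450],None,fx=3,fy=3))
s=read_state(); print(s["time"],s["tool_pos"],s["wrist_force"])
E
```

```text
10.05 [ 0.56074535 -0.4109006   0.21901529] [-0.2384582   0.58184965  0.24340145]
```

View pics/s2.png

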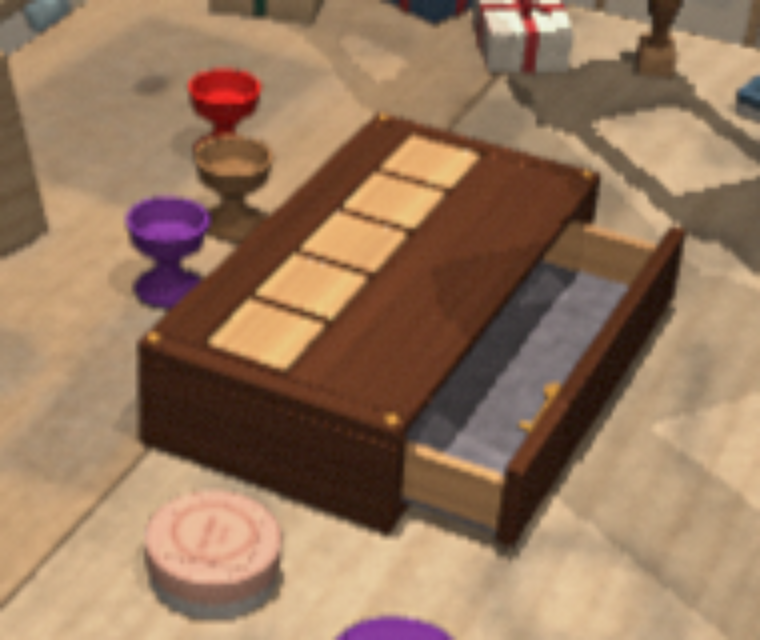

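View pics/t2.png

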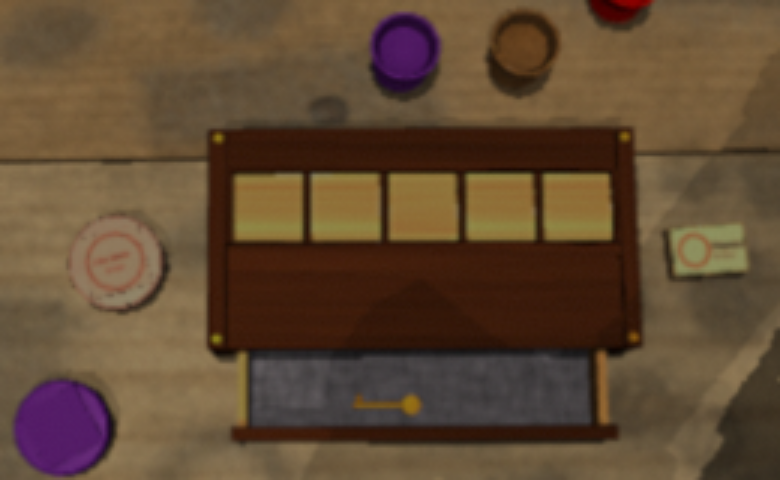

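Both views show all five tiles flush, with the middle one at about (423,207) in the top crop. The drawer reaches from row ≈350 to ≈440, about 60 mm. The tin, match box and egg cup are where they were, and the arm is clear.

```bash
python3 -c "
from workcell import *
print(finish_job())"
```

```text
the job is handed in; nothing more can be done
None
```

The hidden drawer is open, and the job was handed in at about 10 s of the 48 s allowed. The catch was the middle tile.

- **Feeling for it:** I pressed from the -y end with shut fingers. The first two tiles did not give at about 8 N and 6 N. The middle one gave at about 2.6 N, and I pressed it down about 6 mm with at most about 4 N. I did not test the remaining two tiles.
- **Last checks:** After I lifted off, both cameras showed the middle tile back flush. The drawer was about 60 mm out, judged by eye from the top picture. The tin, match box and egg cup looked unmoved.
- **Arm:** It ended clear of everything, with only sensor noise on the wrist force.

No check failed or disagreed.

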